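# Sort the offcuts by length on the sorting board

## Robot

A 6-joint arm with a two-finger parallel gripper is mounted at the origin on the work surface; the furniture and walls round the work are solid. World frame = base frame: x ahead of the robot, y to its left, z up, the work surface at z = 0. Lengths are in m, angles in rad, forces in N, time in s.
With the tool pointing down it reaches from about 0.425 to 0.95 m from the base axis. Payload 14.7 kg.
Tool frame: the origin (TCP) lies at the centre of the arm's flange, where the gripper is bolted on; the fingertips stand 173 mm ahead of it and the grasp point (between the pads) lies manip.hold_point_z ahead of it (manip.hold_point_z is the distance from the TCP to the grasp point, in m); z points along the fingers, y is the line along which they close (so a half turn about z gives the same grasp; the last joint's range is limited). The gripper opens to 85 mm and grips with 20 to 120 N. Pads are 22 mm wide; open, the fingers measure 114 mm over their backs; the gripper's body (76 mm by 85 mm) begins 54 mm behind the grasp point. The pads swing forward as they close: fully open they stand 13 mm farther back than shut.
Start: joints at [1.169, 0.48, 1.596, -0, 1.065, -0.047], TCP at [0.226, 0.61, 0.405] pointing down, gripper open.
Joint ranges: [-2.75, 2.75], [-0.82, 2.05], [0.23, 2.67], [-1.56, 4.7], [0.09, 2.69], [-2.92, 2.92]. Speed limits (rad/s): [1.89, 1.89, 2.39, 3.01, 3.01, 3.01].

## Interface

Orientations are given as a 3x3 rotation matrix whose columns are the frame's x, y, z axes.
In Python, from cell import manip gives the robot as it stands. Calls block until the motion is done:
- manip.move_pose(position, orientation): joint-space move of the TCP to a pose.
- manip.line_to(position, orientation=None, max_speed=0.15): straight line of the TCP; orientation=None keeps the orientation; max_speed is the mean speed in m/s.
- manip.movej(angles): joint-space move.
- manip.grip(opening, strength=None): finger opening in m; strength is the grip in N (None keeps the last); returns when the fingers have stopped.
- manip.pause(seconds).
- manip.solve_ik(position, orientation): joint angles nearest the present ones, or None.
- manip.state(): the state.
- manip.camera(name): name is "scene" or "top" or "wrist"; returns a dict with "color" (420x560x3 uint8, red, green, blue), "range_z" (420x560 float32, m along the optical axis (not along the pixel's ray), 0 where there is no reading), "fovy" (degrees; the focal length in pixels is half the picture's height over the tangent of half this angle, whatever the lens; pixels are square), "cx", "cy" (the principal point, pixels), "D" ([k1, k2, p1, p2, k3] as OpenCV has them; the pictures are not rectified), "cam_to_world" (4x4, takes a point from camera to world coordinates); the wrist camera has in their place "mount" (4x4, takes a point from camera to tool coordinates, whose origin is the TCP and whose axes are the flange's). Camera axes: x right, y up, looking along -z (the intrinsics and any distortion apply to the point x, -y, -z); pixel columns grow to the right and rows downward; lengths in m; the calibration is good to about 2 mm. A picture is of the moment at which its call begins: read the wrist's pose just before it.
A pose or a line that the arm cannot do raises manip.IKError and nothing moves.
- manip.job_done(): hands the job in; it is judged then, once.
The state is a dict: "clock": time; "q": joint angles; "qvel": joint speeds; "joint_efforts": joint torques, N m; "tool_pos": TCP position; "ee_rot": TCP orientation; "ft_force": force on the tool from outside, world axes, zero at the start; "wrist_torque": the same for the moment, N m; "width": finger opening in m; "grip_force": force on a finger pad.
Only numpy, scipy, OpenCV 4.12 (cv2) and the standard library are available. Lean on these libraries where they do the work, as an engineer would, in place of code of your own. Each camera call takes 0.05 s, during which the arm holds its last target. There are 200 camera calls.

## Task

Lay the four loose wood offcuts that lie in front of the sorting board onto its four blue stripes, one to a stripe, in order of length: the longest on the stripe next to the red knob, down to the shortest on the stripe next to the grey knob. Each should lie flat along its stripe, centred on it (the thin white line marks the middle). Leave the white glue bottle standing where it is.

Things in the scene. Friction and masses are not known exactly. Their poses are not given: they have to be found in the camera images.
- offcut_a_center (a point): The longest: a pale spruce offcut, 45 wide x 141 long x 45 high mm. The point is its centre, half-way up; x runs across its width, y along its length, z up. Starts lying flat on the bench between the robot and the sorting board.
- offcut_b_center (a point): The second longest: a pale spruce offcut with a knot, 45 wide x 111 long x 45 high mm. The point is its centre, half-way up; x runs across its width, y along its length, z up. Starts lying flat on the bench between the robot and the sorting board.
- offcut_c_center (a point): The third longest: a flat pale spruce offcut, 60 wide x 91 long x 22 high mm. The point is its centre, half-way up; x runs across its width, y along its length, z up. Starts lying flat on the bench between the robot and the sorting board.
- offcut_d_center (a point): The shortest: a dark brown hardwood offcut, 40 wide x 66 long x 30 high mm. The point is its centre, half-way up; x runs across its width, y along its length, z up. Starts lying flat on the bench between the robot and the sorting board.
- bay_1: Blue stripe at the left (+y) end of the row of four on the plywood sorting board, 148 x 50 mm, flat paint with a thin white line across its middle. Origin at its middle on the board's top face, 12 mm above the bench; x along the stripe (away from the robot), y across it. Stripes are 90 mm apart. The board (160 x 450 x 12 mm, fixed) lies somewhere else at every start.
- bay_2: Blue stripe second from the left of the row of four on the plywood sorting board, 148 x 50 mm, flat paint with a thin white line across its middle. Origin at its middle on the board's top face, 12 mm above the bench; x along the stripe (away from the robot), y across it. Stripes are 90 mm apart. The board (160 x 450 x 12 mm, fixed) lies somewhere else at every start.
- bay_3: Blue stripe third from the left of the row of four on the plywood sorting board, 148 x 50 mm, flat paint with a thin white line across its middle. Origin at its middle on the board's top face, 12 mm above the bench; x along the stripe (away from the robot), y across it. Stripes are 90 mm apart. The board (160 x 450 x 12 mm, fixed) lies somewhere else at every start.
- bay_4: Blue stripe at the right (-y) end of the row of four on the plywood sorting board, 148 x 50 mm, flat paint with a thin white line across its middle. Origin at its middle on the board's top face, 12 mm above the bench; x along the stripe (away from the robot), y across it. Stripes are 90 mm apart. The board (160 x 450 x 12 mm, fixed) lies somewhere else at every start.
- red_knob: Small red knob fixed to one end of the sorting board, 22 mm across, 18 mm high, in line with the row of stripes, 72 mm beyond the middle of the end stripe. It may be at the left or the right end; a grey knob of the same shape is at the other end. Origin under its middle, on the board's top face; z up.
- glue: White glue bottle with a red tip standing upright on the bench by the right end of the board, 58 mm across, 166 mm high, a bystander. Origin at the centre of its underside; z up.
Mind the look-alikes: they are no part of the job. Leave any purple look-alike of the part that bears offcut_c_center alone.

How it is judged:
At the end, for the whole second after the job is handed in: Each offcut rests flat on the board on its own stripe, its centre within 15 mm of the stripe's middle (horizontally) and its length within 0.2 rad of the stripe's direction, tilted less than 0.1 rad, at rest; from the red-knob end the order is longest to shortest (141, 111, 91, 66 mm) (((horizontal distance between red_knob and bay_1 below 0.11 m and horizontal distance between offcut_a_center and bay_1 below 0.015 m and angle between the y axis of offcut_a_center and the x axis of bay_1, either way round below 0.2 rad and horizontal distance between offcut_b_center and bay_2 below 0.015 m and angle between the y axis of offcut_b_center and the x axis of bay_2, either way round below 0.2 rad and horizontal distance between offcut_c_center and bay_3 below 0.015 m and angle between the y axis of offcut_c_center and the x axis of bay_3, either way round below 0.2 rad and horizontal distance between offcut_d_center and bay_4 below 0.015 m and angle between the y axis of offcut_d_center and the x axis of bay_4, either way round below 0.2 rad) or (horizontal distance between red_knob and bay_4 below 0.11 m and horizontal distance between offcut_a_center and bay_4 below 0.015 m and angle between the y axis of offcut_a_center and the x axis of bay_4, either way round below 0.2 rad and horizontal distance between offcut_b_center and bay_3 below 0.015 m and angle between the y axis of offcut_b_center and the x axis of bay_3, either way round below 0.2 rad and horizontal distance between offcut_c_center and bay_2 below 0.015 m and angle between the y axis of offcut_c_center and the x axis of bay_2, either way round below 0.2 rad and horizontal distance between offcut_d_center and bay_1 below 0.015 m and angle between the y axis of offcut_d_center and the x axis of bay_1, either way round below 0.2 rad)) and angle between each of offcut_a_center, offcut_b_center, offcut_c_center, offcut_d_center's own z axis and vertical below 0.1 rad and z of each of offcut_a_center, offcut_b_center in the frame of bay_1 below 0.0275 m and linear speed of each of offcut_a, offcut_b, offcut_c, offcut_d below 0.02 m/s and z of offcut_c_center in the frame of bay_1 below 0.016 m and z of offcut_d_center in the frame of bay_1 below 0.02 m); the robot touches nothing.
It fails at once if the glue bottle is tipped or moved more than 20 mm (angle between glue's own z axis and vertical above 0.25 rad or distance of glue from where it was at the start of the episode above 0.02 m).
It also fails if it takes over 112 s, if anything falls off the work surface, if the arm or the gripper's body presses on something with over 40 N, if the wrist force passes 120 N, or if a joint passes its speed limit or range.

## Working session

There is one attempt and no reset: what is moved stays moved. The work goes in short steps, each a Python script; the robot and the scene stay as the last script left them, time stands still between calls to the robot, and variables do not carry over. Pictures are saved under pics/ and viewed, at most 14 in all, crops included, and the job is handed in when it is done.

```bash
mkdir -p pics; ls; python3 - <<'E'
from cell import manip
import cv2,numpy as np,pickle
d={n:manip.camera(n) for n in("top","scene")}
pickle.dump(d,open('v0.pkl','wb'))
for n in d:
    cv2.imwrite(f'pics/{n}0.png',d[n]['color'][:,:,::-1]); print(n,{k:v for k,v in d[n].items() if k not in('color','range_z')}, (d[n]['range_z']>0).mean())
s=manip.state();print(s['clock'],s['tool_pos'],s['ee_rot'],manip.hold_point_z)
E
```

```text
pics
top {'fovy': 56.691175121383075, 'cx': 276.1951514546131, 'cy': 211.84560603563168, 'D': array([0.01907307, 0.        , 0.        , 0.        , 0.        ]), 'cam_to_world': array([[ 0.01357628,  0.97953139, -0.2008331 ,  0.3064639 ],
       [-0.99990003,  0.01250593, -0.00659741, -0.04771467],
       [-0.00395076,  0.20090259,  0.97960326,  0.92799435],
       [ 0.        ,  0.        ,  0.        ,  1.        ]])} 0.9960544217687075
scene {'fovy': 51.4933628611729, 'cx': 285.1356201072396, 'cy': 200.38921121829614, 'D': array([-0.05592673,  0.        ,  0.        ,  0.        ,  0.        ]), 'cam_to_world': array([[ 0.60331185,  0.38282559, -0.69961373, -0.32916419],
       [-0.79719662,  0.31390274, -0.51569624, -0.66835145],
       [ 0.02218895,  0.86885536,  0.49456851,  0.62184909],
       [ 0.        ,  0.        ,  0.        ,  1.        ]])} 0.9933333333333333
0.1 [0.22573296 0.60934999 0.40413812] [[-9.37709862e-01  3.47419094e-01 -4.33837400e-04]
 [ 3.47419360e-01  9.37709332e-01 -9.98756996e-04]
 [ 5.98261275e-05 -1.08726780e-03 -9.99999407e-01]] 0.1547
```

View pics/top0.png

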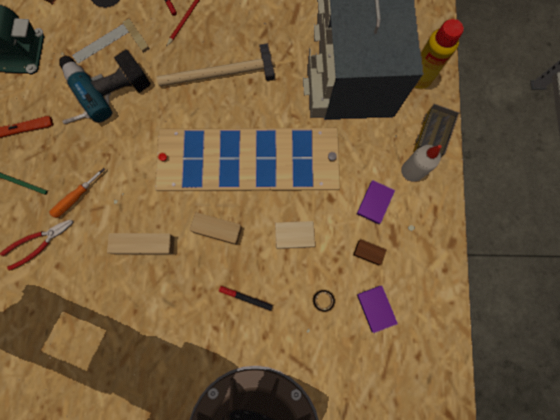

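View pics/scene0.png

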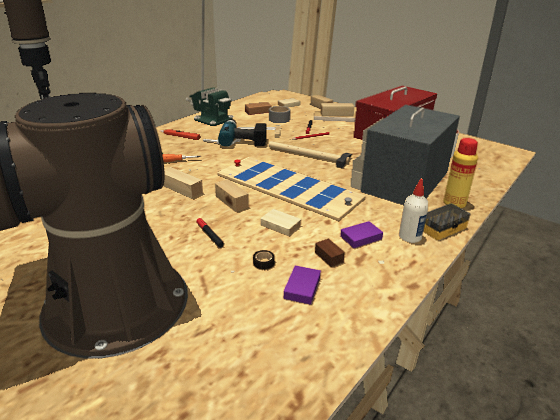

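The red knob is at top (163,157), the grey one at (332,157), so bay_1 gets the longest. The offcuts in the top view:
- a: (140,244)
- b: (216,229)
- c: (295,235), pale and flat. The purple ones at (376,202) and (377,309) are look-alikes, since c is pale spruce.
- d: (370,252), brown

The glue bottle is at (422,162).

```bash
cat > h.py <<'E'
import numpy as np,cv2
def K(d):
    f=d['color'].shape[0]/2/np.tan(np.radians(d['fovy']/2)); return np.array([[f,0,d['cx']],[0,f,d['cy']],[0,0,1.]])
def rays(d,uv):
    p=cv2.undistortPoints(np.asarray(uv,float).reshape(-1,1,2),K(d),np.array(d['D'],float))[:,0]
    return np.c_[p[:,0],-p[:,1],-np.ones(len(p))]
def plane(d,uv,z,T=None):
    T=d['cam_to_world'] if T is None else T
    r=rays(d,uv)@T[:3,:3].T; o=T[:3,3]; return o+r*((z-o[2])/r[:,2])[:,None]
def cloud(d,T=None):
    T=d['cam_to_world'] if T is None else T
    h,w=d['range_z'].shape; v,u=np.mgrid[:h,:w]
    c=rays(d,np.c_[u.ravel(),v.ravel()])*d['range_z'].reshape(-1,1)
    return (c@T[:3,:3].T+T[:3,3]).reshape(h,w,3)
def rect(xy):
    (cx,cy),(w,h),a=cv2.minAreaRect((np.asarray(xy)*1000).astype(np.float32))
    if w>h: L,W,ang=w,h,a
    else: L,W,ang=h,w,a+90
    return np.array([cx,cy])/1000,L,W,(np.radians(ang)+np.pi/2)%np.pi-np.pi/2   # ang of long axis
def comp(mask,uv):
    n,l=cv2.connectedComponents(mask.astype(np.uint8),connectivity=4)
    w=l[uv[1]-3:uv[1]+4,uv[0]-3:uv[0]+4].ravel();w=w[w>0]; return l==np.bincount(w).argmax() if len(w) else mask*0>0
E
python3 - <<'E'
import pickle;from h import *
D=pickle.load(open('v0.pkl','rb'));d=D['top'];P=cloud(d);Z=P[...,2]
print('bench',[np.round(Z[v-3:v+4,u-3:u+4].mean(),4) for u,v in((250,260),(330,330),(100,200))],'noise',Z[255:265,245:255].std())
print('board',np.median(Z[150:160,208:216]))
for n,uv in dict(a=(140,244),b=(216,229),c=(295,235),d=(370,252),p1=(376,202),p2=(377,309),glue=(422,162)).items():
    m=comp(Z>0.012,uv); zt=np.percentile(Z[m],80) if n!='glue' else .16
    zt=np.median(Z[m&(Z>zt-.006)]); t=m&(abs(Z-zt)<.005)
    # rim pixels cast onto top plane
    cs=max(cv2.findContours(t.astype(np.uint8),0,2)[0],key=len)[:,0]
    print(n,m.sum(),t.sum(),'ztop',zt.round(4),rect(P[t][:,:2]),rect(plane(d,cs,zt)[:,:2]))
hsv=cv2.cvtColor(d['color'],cv2.COLOR_RGB2HSV)
bl=cv2.inRange(hsv,(100,120,60),(125,255,255))
bl=cv2.morphologyEx(bl,cv2.MORPH_CLOSE,np.ones((5,5)))
n,l,s,_=cv2.connectedComponentsWithStats(bl)
for i in range(1,n):
    if s[i,4]>400:
        v,u=np.where(l==i); 
        if u.mean()<150 or u.mean()>340: continue
        print('bay',u.mean(),v.mean(),rect(plane(d,np.c_[u,v],.012)[:,:2]))
for nm,m in(('red',cv2.inRange(hsv[145:170,155:172],(0,150,80),(8,255,255))),):
    v,u=np.where(m); print(nm,plane(d,[[u.mean()+155,v.mean()+145]],.03))
tb=(Z>.05)&(np.indices(Z.shape)[0]<125)&(abs(np.indices(Z.shape)[1]-360)<60)
q=P[tb];print('box',q.min(0),q.max(0), 'near x by y', [(y,q[abs(q[:,1]-y)<.02][:,0].min().round(3)) for y in np.arange(-.34,-.08,.04) if (abs(q[:,1]-y)<.02).any()])
# scene view check of heights
d=D['scene'];P=cloud(d);Z=P[...,2];print('scene tops',[np.round(np.median(Z[v-2:v+3,u-2:u+3]),4) for u,v in((183,178),(230,190),(281,220),(330,246))],'board',np.median(Z[178:182,283:287]))
im=D['top']['color'][180:330,90:410,::-1];cv2.imwrite('pics/crop.png',cv2.resize(im,None,fx=2.4,fy=2.4,interpolation=2))
E
```

```text
bench [np.float64(-0.0012), np.float64(-0.0016), np.float64(-0.0011)] noise 0.001637479340899396
board 0.01121804347493377
a 1378 1252 ztop 0.0445 (array([0.41239722, 0.27094565]), 142.7037353515625, 45.4570198059082, np.float64(-1.5457568825906187)) (array([0.41133664, 0.27039014]), 142.36708068847656, 45.689701080322266, np.float64(-1.5585371773203676))
b 1015 938 ztop 0.0444 (array([0.45097519, 0.09892183]), 110.96514892578125, 45.515377044677734, np.float64(1.3084057172337493)) (array([0.45057834, 0.09835722]), 110.53833770751953, 45.40568923950195, np.float64(1.3081874711824177))
c 995 976 ztop 0.0215 (array([ 0.4404798 , -0.08576465]), 90.4570083618164, 59.90380859375, np.float64(-1.5096621199080147)) (array([ 0.44013614, -0.08577182]), 90.53272247314453, 60.2432861328125, np.float64(-1.5117716264522238))
d 539 495 ztop 0.0296 (array([ 0.4014556, -0.2600947]), 65.53207397460938, 40.00735855102539, np.float64(1.1991856193460193)) (array([ 0.40114667, -0.25979138]), 65.77680969238281, 39.9649543762207, np.float64(1.1943722219918103))
p1 961 935 ztop 0.0216 (array([ 0.52265417, -0
[... 1166 characters left out ...]
6 ]), 140.08541870117188, 44.417015075683594, np.float64(0.011426280173417291))
red [[0.62387738 0.23674768 0.03      ]]
box [ 0.3064639  -0.33773812  0.05003999] [ 1.00244169 -0.04771467  0.92799435] near x by y [(np.float64(-0.34), np.float64(0.743)), (np.float64(-0.30000000000000004), np.float64(0.742)), (np.float64(-0.26000000000000006), np.float64(0.74)), (np.float64(-0.22000000000000008), np.float64(0.738)), (np.float64(-0.1800000000000001), np.float64(0.737)), (np.float64(-0.14000000000000012), np.float64(0.738)), (np.float64(-0.10000000000000014), np.float64(0.786))]
scene tops [np.float64(0.0422), np.float64(0.0428), np.float64(0.0198), np.float64(0.0281)] board 0.009767812677938192
```

View pics/crop.png

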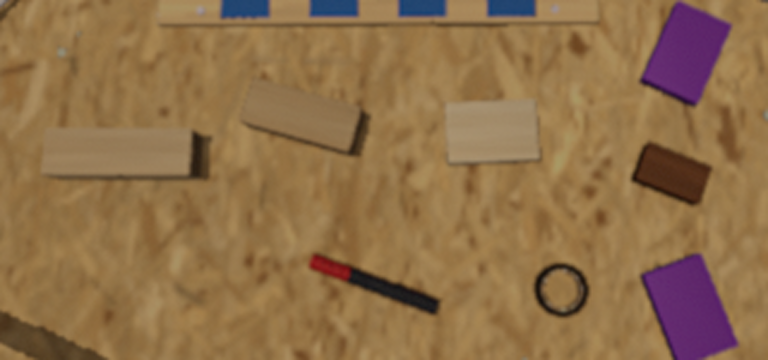

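The crop confirms the pieces: a, b and c are pale (crop (118,152), (302,115), (492,130)), d is brown (672,172), and the two purple ones stay put. I'll pick a and b first.

```bash
cat > pp.py <<'E'
from cell import manip
import numpy as np
bays=np.array([[.62717,.16659],[.62959,.07687],[.63074,-.01296],[.63182,-.10337]])
mid=bays.mean(0); step=(bays[3]-bays[0])/3; bays=[mid+step*(i-1.5) for i in range(4)]
bth=np.arctan2(step[0],-step[1])
R=lambda t:np.array([[np.cos(t),np.sin(t),0],[np.sin(t),-np.cos(t),0],[0,0,-1.]])
def best(p,t):
    c=[]
    for k in(0,np.pi):
        q=manip.solve_ik(p,R(t+k))
        if q is not None: c.append((abs(q[5]),k))
    return R(t+min(c)[1])
def go(xy,t,z,up=.30):
    Rt=best([*xy,up],t); manip.move_pose([*xy,up],Rt); manip.line_to([*xy,z],Rt,max_speed=.12)
def pick(xy,t,z):
    manip.grip(.085); go(xy,t,z); manip.grip(0,60); s=manip.state(); print('width',s['width'],s['grip_force'])
    manip.line_to([*xy,.30],max_speed=.15)
def place(i,z,op):
    xy=bays[i]; go(xy,bth,z); s=manip.state();print('f',s['ft_force'].round(1) if hasattr(s['ft_force'],'round') else s['ft_force'],'w',s['width'])
    manip.grip(op); manip.line_to([*xy,.30],max_speed=.15); print('t',manip.state()['clock'])
E
python3 - <<'E'
from pp import *
print(bth,bays)
pick((.4119,.2707),-1.552,.177); place(0,.1905,.062)
pick((.4508,.0986),1.308,.177); place(1,.1905,.062)
import cv2
cv2.imwrite('pics/top1.png',manip.camera('top')['color'][:,:,::-1])
E
```

```text
0.017223070854735192 [array([0.627505 , 0.1667625]), array([0.629055  , 0.07677583]), array([ 0.630605  , -0.01321083]), array([ 0.632155 , -0.1031975])]
width 0.04407018318824538 61.34111523628235
f [-0.3 -0.3 -1.1] w 0.04476582354009263
t 8.3667
width 0.0444415179820034 60.72530508041382
f [-0.2  0.6 -0.7] w 0.04421263069059068
t 16.975
```

View pics/top1.png

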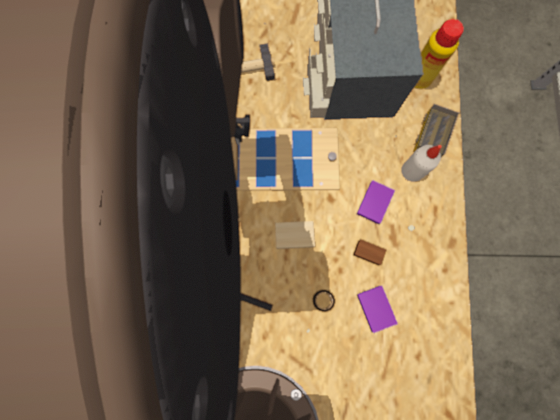

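The arm hides a and b in this picture, but c (295,235) and d (370,252) haven't moved. I'll place those two, clear the view and check.

```bash
python3 - <<'E'
from pp import *
from h import *
import pickle
pick((.4403,-.0858),-1.5107,.1765); place(2,.190,.074)
pick((.4013,-.2599),1.1967,.1765); place(3,.190,.056)
q=np.array(manip.state()['q']);q0=[1.169,.48,1.596,0,1.065,-.047]; manip.movej(q0)
d=manip.camera('top');e=manip.camera('scene');pickle.dump({'top':d,'scene':e},open('v1.pkl','wb'))
cv2.imwrite('pics/top2.png',d['color'][:,:,::-1])
P=cloud(d);Z=P[...,2]
for n,i,z in(('a',0,.057),('b',1,.057),('c',2,.034),('d',3,.042)):
    m=(abs(P[...,0]-bays[i][0])<.09)&(abs(P[...,1]-bays[i][1])<.043)&(Z>.02+.5*(z-.02)) 
    zt=np.median(Z[m]); t=m&(abs(Z-zt)<.006)
    r=rect(P[t][:,:2]); print(n,'ztop',zt.round(4),'off mm',((r[0]-bays[i])*1000).round(1),r[1:], 'dth',(r[3]-bth).round(3))
print(manip.state()['clock'])
E
```

```text
width 0.05840874541563479 61.16976857185364
f [-0.2 -0.6 -0.1] w 0.05837473493317571
t 24.9667
width 0.03918593511196138 60.02816319465637
f [ 0.5 -0.1 -0.9] w 0.039033737373581616
t 33.2417
a ztop 0.0562 off mm [-1.4 -0.3] (141.1167755126953, 46.91514587402344, np.float64(0.031682204361965116)) dth 0.014
b ztop 0.0562 off mm [-2.7  0.7] (109.77081298828125, 45.52314758300781, np.float64(0.030363082417400156)) dth 0.013
c ztop 0.0335 off mm [-1.8  0.3] (91.62493133544922, 58.67003631591797, np.float64(0.023548995697241892)) dth 0.006
d ztop 0.0414 off mm [-2.5 -0.3] (65.94207763671875, 39.357017517089844, np.float64(0.04113491572006578)) dth 0.024
36.25
```

View pics/top2.png

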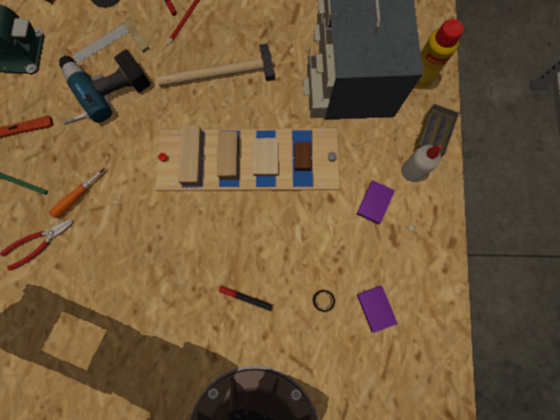

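All four offcuts lie flat and centred within 3 mm: a (190,155), b (228,154), c (265,157), d (303,155). They run from the red knob at (163,157) to the grey at (332,157). The glue bottle hasn't moved.

```bash
python3 -c "
from cell import manip
manip.pause(0.5);print(manip.job_done())"
```

```text
the job is handed in; nothing more can be done
None
```

The job is handed in at about 37 s on the robot's clock: all four offcuts lie flat on their stripes, longest at the red knob to shortest at the grey, each measured within 3 mm of its stripe's middle, and the glue bottle and purple look-alikes were left alone.

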